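Feed the next sample board from a spring dispenser to the colour reader

ROBOT

A 6-joint arm with a two-finger parallel gripper is mounted at the origin on the work surface. World frame = base frame: x ahead of the robot, y to its left, z up, the work surface at z = 0. Lengths are in m, angles in degrees, forces in N, time in s.
With the tool pointing down it reaches from about 0.35 to 0.875 m from the base axis. Payload 4.2 kg.
Tool frame: the origin (TCP) lies on the centre line of the jaws, within the pads' length; the fingertips stand tip_reach ahead of it and the grasp point (between the pads) is the TCP (tip_reach is the distance from the TCP to the fingertips, in m); z points along the fingers, y is the line along which they close (so a half turn about z gives the same grasp; the last joint's range is limited). The gripper opens to 87 mm and grips with 3 to 60 N. Pads are 19 mm wide; open, the fingers measure 117 mm over their backs; the gripper's body (75 mm by 190 mm) begins 51 mm behind the grasp point.
Start: joints at [-55.772, 22.042, 0.453, 0, -68.411, -14.817], TCP at [0.208, -0.589, 0.242] pointing down, gripper open.
Joint ranges: [-179.83, 179.83], [-69.29, 118.12], [-61.27, 80.66], [-181.25, 117.63], [-171.15, -9.14], [-177.46, 177.46]. Speed limits (degrees/s): [159.86, 159.86, 180, 180, 180, 180].

INTERFACE

Orientations are given as a 3x3 rotation matrix whose columns are the frame's x, y, z axes.
In Python, from station import sense, capture, finish_job, tip_reach gives the robot as it stands.
- The arm moves only by the tool arm_command, never from a script. Its argument "deltas" is a list of rows, each a list of 7 numbers: the turn, a rotation vector about the tool's x, y, z in rad, then the shift along the tool's x, y, z in cm, then the closure, from -1 (fully open) to 1 (shut), so that 0 is half open. In form: [[rx, ry, rz, dx, dy, dz, hand], ...]. A call has 1 to 8 rows; each row is the pose to reach, as a shift and turn from the pose commanded when the call began, along the tool's axes at that moment; what a row does not reach only later rows make up. A row lasts 1/12 s, in which the tool goes at most 41.7 mm and 7.16 degrees, less where a joint would pass 70% of its speed; a pose out of reach is approached as far as the arm can. A call with a gripper value outside its range is refused whole. The fingers move at their own pace and stop on an object; the grip force is fixed at half the most. Time passes only in rows, so rows that repeat a pose let the fingers close. It gives the time, the measured TCP pose, the force, the opening and the grip force at its end, in the units of the state.
- sense(): the state, without advancing time (a new reading comes with each control period).
- capture(name): name is "scene" or "side" or "wrist"; returns a dict with "pixels" (384x512x3 uint8, blue, green, red), "fovy" (degrees; the focal length in pixels is half the picture's height over the tangent of half this angle, whatever the lens; pixels are square), "cx", "cy" (the principal point, pixels), "rvec" (rotation vector, rad) and "tvec" (3), from world to camera coordinates, as OpenCV has them. Camera axes: x right, y down, z forward; pixel columns grow to the right and rows downward; lengths in m; the calibration is good to about 2 mm. A picture is of the moment at which its call begins. There is no depth.
- finish_job(): hands the job in; it is judged then, once.
The state is a dict: "time_s": time; "joints": joint angles; "joint_velocities": joint speeds; "effort": joint torques, N m; "tcp_pos": TCP position; "ee_rot": TCP orientation; "wrist_force": force on the tool from outside, world axes, zero at the start; "moment": the same for the moment, N m; "gripper_width": opening from 0.0 (shut) to 1.0 (fully open); "gripper_force": force on a finger pad.
Only numpy, scipy, OpenCV 4.12 (cv2) and the standard library are available. Lean on these libraries where they do the work, as an engineer would, in place of code of your own. Each camera call takes 0.05 s, during which the arm holds its last target. There are 200 camera calls.

TASK

Slide the top (yellow) sample board out of the spring-loaded dispenser, letting the next board rise into its place, and push it groove side up under the hood of the colour reader until the orange carriage inside is fully home, then let go. Leave the other boards in the dispenser and leave the paint can, jar and brush where they stand.

Things in the scene. Friction and masses are not known exactly. Their poses are not given: they have to be found in the camera images.
- dispenser: Fixed spring-loaded magazine with four boards, foot 200 x 110 mm, 121 mm high. Origin at the centre of its underside, x along the boards, z up; boards leave towards -x. Clear side walls, 63 mm apart inside, 73 outside, x = -81 to +81 mm. Two 6 mm thick lips (undersides at z = 115.5 mm) over the boards' long edges stop them being lifted out.
- slot (a point): Middle of the slot between the dispenser's lips, at their upper face (dispenser x = y = 0, z = 121.5 mm). The slot is 46 mm wide, runs the whole length of the dispenser and is open above.
- front_edge (a point): Middle of the upper edge of the dispenser's low front wall, on its outer face (dispenser x = -81.5, y = 0, z = 96 mm). It is 3.5 mm below the top board's underside: the top board slides out over it while the stack is not pressed down; the boards below are held back by it.
- riser (a joint): Height of the dispenser's spring platform, m: about 0 with four boards, about +0.016 when the next board has risen. The spring presses the top board against the lips with about 3 to 5 N; pushing down harder than that sinks the stack (0.12 N per mm).
- board1: The board to move, at first on top: yellow painted wood, 150 (x) x 60 (y) x 16 mm (z), about 100 g. Origin at the centre of its underside, z up; in the dispenser its axes are the dispenser's. Its sides can be reached only where it overhangs the front wall: drag it part way out by its groove, then grip the overhang across the 60 mm width.
- groove (a point): Middle of the finger groove's floor, 9 mm above board1's underside. The groove crosses the board's top over the full width, 40 mm long in board x (-20 to +20 mm), 7 mm deep, with upright walls.
- board2: Next board (blue), same shape as board1, right under it; it must stay in the dispenser and rise to the top.
- board3: Third board (green), same shape; stays in the dispenser.
- board4: Lowest board (red), same shape; stays in the dispenser.
- reader: Fixed white colour reader. Origin on the table, z up; the board goes in along its +x. Bed 44 mm wide (narrower than the board: fingers can straddle it), top at z = 45 mm, from x = -95 to +60 mm, centred on y = 0. Under it a foot plate 8 mm high, 104 mm wide, from x = -115 mm.
- mouth (a point): Middle of the bed's upper face at the mouth of the reader's hood (reader x = y = 0, z = 45 mm). The opening is 74 mm wide and 30 mm high; the hood is 104 mm wide outside, its top at z = 92 mm, and covers x = 0 to 60 mm. Behind it, to x = 175 mm, stands a 120 mm high housing.
- carriage (a joint): Orange end stop in the hood, with an orange flag above it (top at z = 119 mm). Slides along reader +x, 0 to 0.020 m, against about 3 N of friction, and stays where left; starts at 0 to 0.008. Its face is at reader x = 0.030 + value; at 0.020 it is fully home on a hard stop, with the board's centre at reader x = -25 mm and its near end sticking out 100 mm.
- paint_can: Bystander: paint can with yellow label, 106 mm diameter, 125 mm high; origin at the centre of its underside.
- tint_jar: Bystander: small jar with green label, 54 mm diameter, 70 mm high; origin at the centre of its underside.
- brush: Bystander: paint brush 200 mm long, lying along its x; origin under its middle.
Not all that is in view belongs to the job. Leave any pink or purple look-alike of the board1 alone. Leave any green look-alike of the dispenser alone.

How it is judged:
By the outcome, as a careful person would: the job done as asked, in the order asked, and still so for the second after the job is handed in, with the robot touching nothing.
It also fails if it takes over 58 s, if anything falls off the work surface, if the arm or the gripper's body presses on something with over 40 N, if the wrist force passes 120 N, or if a joint passes its speed limit or range.

## Working session

There is one attempt and no reset: what is moved stays moved. The work goes in short steps, Python scripts to look and compute and a tool call to move; the robot and the scene stay as the last step left them, time stands still between calls to the robot, and variables do not carry over. Pictures are saved under pics/ and viewed, at most 10 in all, crops included, and the job is handed in when it is done.

Besides the shell and the picture viewer there is one more tool, called after ">>>" in YAML: its name, and indented under it one key for each argument. arm_command: Moves the arm, as the interface text tells. Its arguments: {"type":"object","properties":{"deltas":{"type":"array"}},"required":["deltas"]}

```bash
mkdir -p pics; ls
cat > h.py <<'E'
import numpy as np, cv2
from station import sense, capture, finish_job, tip_reach
def K(c):
    f=192/np.tan(np.radians(c["fovy"]/2)); return np.array([[f,0,c["cx"]],[0,f,c["cy"]],[0,0,1.]])
def ray(c,uv):
    R=cv2.Rodrigues(np.array(c["rvec"],float))[0]; t=np.array(c["tvec"],float).ravel()
    d=R.T@np.linalg.inv(K(c))@np.array([uv[0],uv[1],1.]); return -R.T@t,d
def atz(c,uv,z):
    o,d=ray(c,uv); return o+d*(z-o[2])/d[2]
def proj(c,P):
    return cv2.projectPoints(np.array(P,float).reshape(-1,3),np.array(c["rvec"],float),np.array(c["tvec"],float),K(c),None)[0].reshape(-1,2)
def togo(p):  # world target -> tool-axis shift in cm
    s=sense(); return np.array(s["ee_rot"]).T@(np.array(p)-np.array(s["tcp_pos"]))*100
E
python3 - <<'E'
from h import *
import pickle
a=capture("scene");b=capture("side");pickle.dump((a,b),open("c.pkl","wb"))
cv2.imwrite("pics/a.png",cv2.resize(a["pixels"],(800,600)));cv2.imwrite("pics/b.png",cv2.resize(b["pixels"],(800,600)))
print(tip_reach,sense())
for c in(a,b):print(ray(c,(256,192)))
E
```

```text
pics
0.019 {'time_s': 0.1, 'joints': array([-5.57724834e+01,  2.20876696e+01,  3.87259861e-01, -2.54157598e-02,
       -6.84110002e+01, -1.48168310e+01]), 'joint_velocities': array([ 0.11113819, -0.04635791,  0.16313352,  0.09430151, -0.03384892,
       -0.07318069]), 'effort': array([-4.02382266e-04, -3.91687703e+01,  1.87934393e+01,  4.23182175e+00,
        1.34399591e-02, -7.61625301e-05]), 'tcp_pos': array([ 0.20756475, -0.58899486,  0.24055247]), 'ee_rot': array([[-9.43215020e-01, -3.32181966e-01, -7.52671938e-04],
       [-3.32182804e-01,  9.43213232e-01,  1.83968459e-03],
       [ 9.88200855e-05,  1.98524282e-03, -9.99998025e-01]]), 'wrist_force': array([ 0.35690446,  0.19324777, -1.09584377]), 'moment': array([-0.03279474,  0.02842027, -0.01807319]), 'gripper_force': 0.0, 'gripper_width': 0.9977693759171703}
(array([ 1.2150741 , -0.26774244,  0.90823626]), array([-0.63385611,  0.23034968, -0.73842781]))
(array([0.46833329, 0.92561034, 0.76776491]), array([ 0.06450562, -0.82037413, -0.5681834 ]))
```

View pics/a.png

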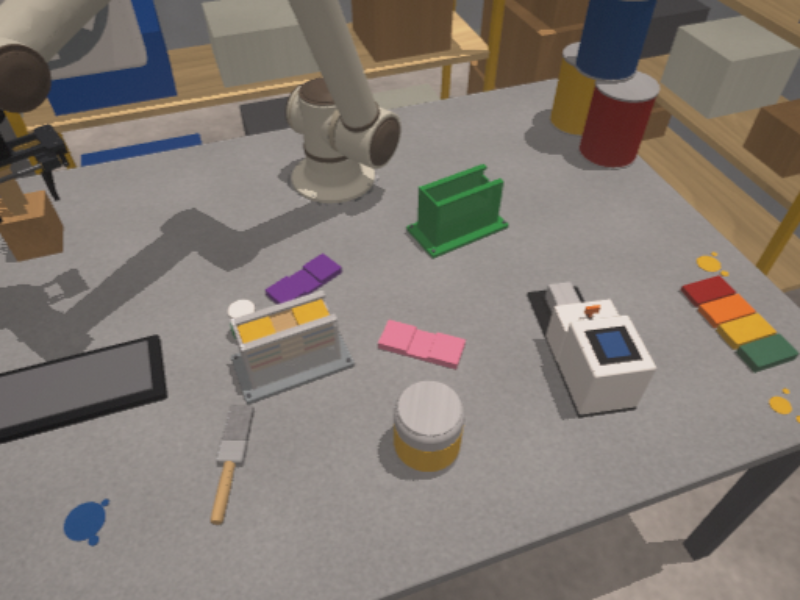

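View pics/b.png

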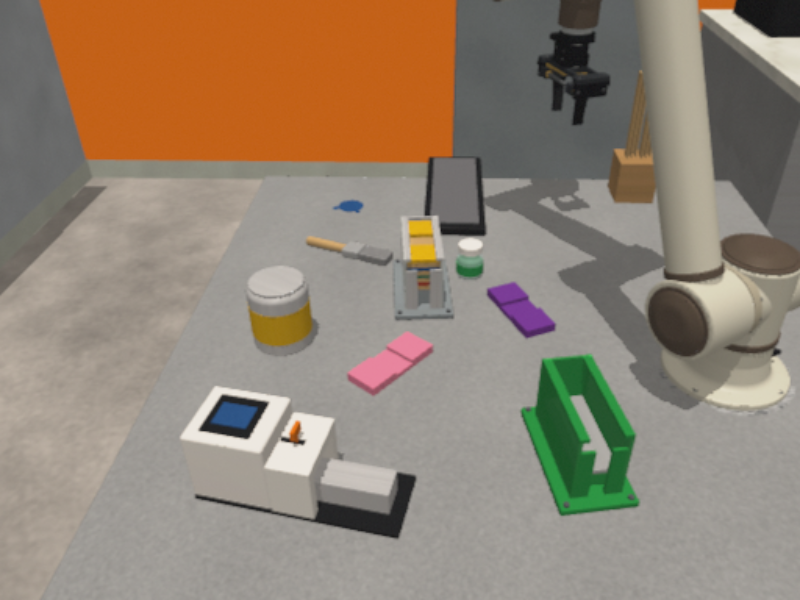

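The scene picture shows the dispenser near (290,345), the reader at (595,350), the can at (428,425), the jar at (240,310) and the brush at (230,460), all in 800x600 pixels. I'll make one enlarged composite for exact points.

Run:
```python
import pickle,cv2,numpy as np
a,b=pickle.load(open("c.pkl","rb"))
def cr(c,x,y,w,h): return cv2.resize(c["pixels"][y:y+h,x:x+w],(400,300),interpolation=cv2.INTER_CUBIC)
# crops: 100x75 px x4
m=np.vstack([np.hstack([cr(a,140,182,100,75),cr(b,230,132,100,75)]),np.hstack([cr(a,335,178,120,90),cr(b,115,245,160,120)])])
cv2.imwrite("pics/m.png",m)
```

```text
(no output)
```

View pics/m.png

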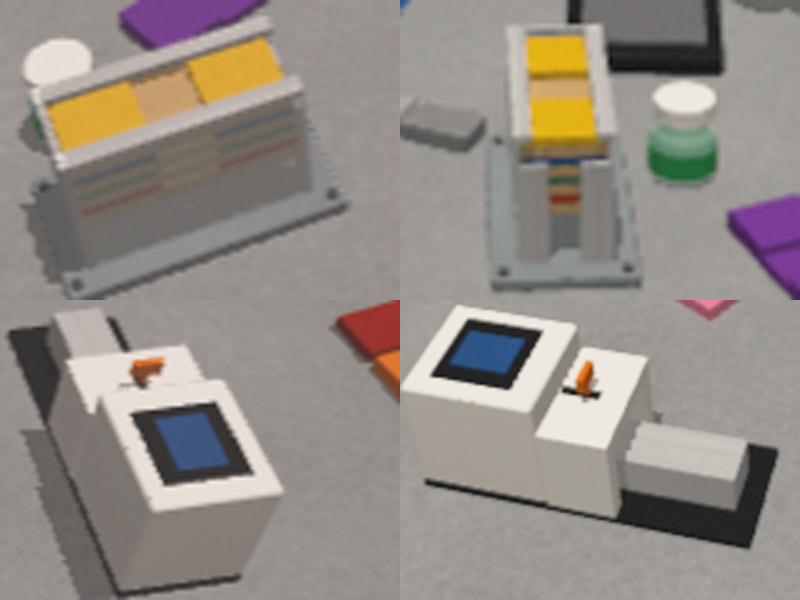

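Run:
```python
import pickle
from h import *
from scipy.optimize import least_squares
a,b=pickle.load(open("c.pkl","rb"))
A=lambda u,v:(140+u/4,182+v/4); B=lambda u,v:(230+(u-400)/4,132+v/4)
C=lambda u,v:(335+u*.3,178+(v-300)*.3); D=lambda u,v:(115+(u-400)*.4,245+(v-300)*.4)
def fit(obs,x0,nm):
    def r(x):
        out=[]
        c,s=np.cos(x[2]),np.sin(x[2])
        for cam,uv,P in obs:
            P=np.array([p(x) if callable(p) else p for p in P])/1e3
            w=np.array([x[0]+c*P[0]-s*P[1],x[1]+s*P[0]+c*P[1],P[2]])
            out.append(proj(cam,w)[0]-uv)
        return np.ravel(out)
    s=least_squares(r,x0,loss='soft_l1',x_scale=[.1,.1,.3]+[50]*(len(x0)-3))
    print(nm,s.x,np.degrees(s.x[2]),'\n',s.fun.reshape(-1,2).round(1).tolist())
L=121.5
fit([(a,A(58,165),(81,36.5,L)),(a,A(300,85),(-81,36.5,L)),(a,A(35,92),(81,-36.5,L)),(a,A(270,20),(-81,-36.5,L)),
 (b,B(507,137),(-81,36.5,L)),(b,B(620,137),(-81,-36.5,L)),(b,B(507,28),(81,36.5,L)),(b,B(605,28),(81,-36.5,L))],[.5,-.2,-1.57],"disp")
w=lambda x:x[3]; mw=lambda x:-x[3]
fit([(a,C(100,393),(60,mw,120)),(a,C(222,380),(60,w,120)),(a,C(152,510),(175,mw,120)),(a,C(283,490),(175,w,120)),
(a,C(68,358),(0,-52,92)),(a,C(190,347),(0,52,92)),(a,C(10,330),(-115,-52,8)),
(b,D(777,450),(-115,-52,8)),(b,D(750,542),(-115,52,8)),(b,D(457,305),(175,mw,120)),(b,D(578,325),(60,mw,120)),(b,D(530,410),(60,w,120)),(b,D(405,385),(175,w,120)),
(b,D(648,357),(0,-52,92)),(b,D(618,441),(0,52,92))],[.6,.3,0,52],"reader")
print("can top",atz(a,(428/1.5625,409/1.5625),.125),"jar",atz(b,(470/1.5625,244/1.5625),.07))
```

```text
disp [ 0.514927   -0.21791797 -1.5042296 ] -86.18600752287348 
 [[0.5, 0.3], [1.2, 1.0], [-0.5, -1.8], [-0.4, -1.5], [0.7, -0.1], [-1.5, -0.6], [0.4, -0.1], [-0.5, -0.5]]
reader [ 0.62592561  0.29053631 -0.18465599 49.94969636] -10.580008714696628 
 [[0.0, -0.9], [-0.0, -1.4], [0.6, -0.1], [0.6, 0.7], [-0.6, -0.1], [-1.2, -1.0], [-0.3, -0.8], [0.7, -1.2], [-0.2, 0.9], [-0.4, -0.7], [0.2, -0.6], [0.5, -0.7], [-2.3, -0.4], [0.0, -0.1], [-5.0, 2.9]]
can top [ 0.76086213 -0.05753384  0.125     ] jar [ 0.42056105 -0.28320855  0.07      ]
```

>>> arm_command:
  deltas:
    - [0,0,-1.3,-41.3,24.8,1,1]
    - [0,0,-1.3,-41.3,24.8,1,1]
    - [0,0,-1.3,-41.3,24.8,1,1]
    - [0,0,-1.3,-41.3,24.8,1,1]
    - [0,0,-1.3,-41.3,24.8,1,1]
    - [0,0,-1.3,-41.3,24.8,1,1]
    - [0,0,-1.3,-41.3,24.8,1,1]
    - [0,0,-1.3,-41.3,24.8,1,1]

```text
time_s: 0.77
tcp_pos: [0.4209, -0.3307, 0.2344]
ee_rot: [[-0.224, -0.975, -0.0], [-0.975, 0.224, 0.0], [-0.0, 0.0, -1.0]]
wrist_force: [0.8, 0.1, -0.1]
gripper_width: 0.477
gripper_force: 0.0
```

```bash
cat >> h.py <<'E'
def go(p,yaw):  # yaw: world angle (deg) of tool y, tool down. prints row: rz, shift cm
    s=sense(); R=np.array(s["ee_rot"]); y=np.radians(yaw); ty=np.array([np.cos(y),np.sin(y),0]); tz=np.array([0,0,-1.])
    G=np.column_stack([np.cross(ty,tz),ty,tz])
    print("t%.1f"%s["time_s"],"tcp",np.round(s["tcp_pos"],4),"F",np.round(s["wrist_force"],1),"w %.2f"%s["gripper_width"],
     "rv",cv2.Rodrigues(R.T@G)[0].ravel().round(3),"cm",togo(p).round(2))
E
python3 -c "
from h import *
go([.515,-.218,.23],183.8)"
```

```text
t0.8 tcp [ 0.4209 -0.3307  0.2344] F [ 0.8  0.1 -0.1] w 0.48 rv [ 0.     0.    -0.292] cm [-13.1   -6.65   0.44]
```

>>> arm_command:
  deltas:
    - [0,0,-0.29,-13.1,-6.6,0.4,1]
    - [0,0,-0.29,-13.1,-6.6,0.4,1]
    - [0,0,-0.29,-13.1,-6.6,0.4,1]
    - [0,0,-0.29,-13.1,-6.6,0.4,1]
    - [0,0,-0.29,-13.1,-6.6,0.4,1]
    - [0,0,-0.29,-13.1,-6.6,0.4,1]

```text
time_s: 1.27
tcp_pos: [0.5148, -0.2192, 0.2299]
ee_rot: [[0.06, -0.998, -0.002], [-0.998, -0.06, 0.0], [-0.0, 0.002, -1.0]]
wrist_force: [-1.2, -0.2, -1.0]
gripper_width: 0.045
gripper_force: 0.0
```

```bash
python3 -c "
from h import *
go([.515,-.218,.23],183.8)
c=capture('wrist'); im=c['pixels'].copy()
D=np.array([.5149,-.2179]);y=-1.5042;R=np.array([[np.cos(y),-np.sin(y)],[np.sin(y),np.cos(y)]])
def W(x,yy,z): return [*(D+R@[x/1e3,yy/1e3]),z/1e3]
for q in [[(81,36.5,121.5),(-81,36.5,121.5),(-81,-36.5,121.5),(81,-36.5,121.5)],[(-20,23,115.5),(20,23,115.5),(20,-23,115.5),(-20,-23,115.5)]]:
  cv2.polylines(im,[np.int32(proj(c,[W(*p) for p in q]).round())],True,(255,0,255),1)
cv2.imwrite('pics/w.png',cv2.resize(im,(800,600)))
import pickle;pickle.dump(c,open('w.pkl','wb'))"
```

```text
t1.3 tcp [ 0.5148 -0.2192  0.2299] F [-1.2 -0.2 -1. ] w 0.04 rv [ 0.002  0.    -0.006] cm [-0.12 -0.02 -0.01]
```

View pics/w.png

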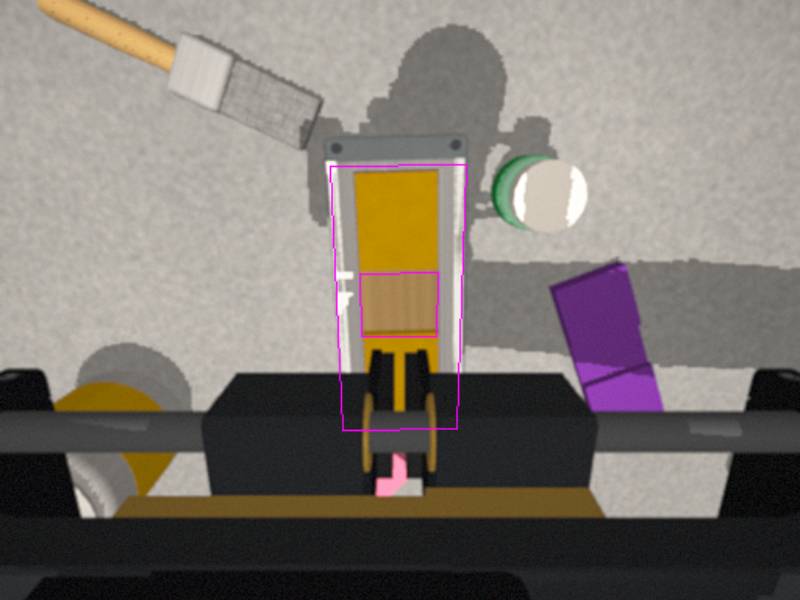

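The wrist view agrees with the fit to about 1–2 mm (groove at x 356–438, y 274–331), so I'll lower the tips into the groove.

>>> arm_command:
  deltas:
    - [0,0,0,-0.1,0,4,1]
    - [0,0,0,-0.1,0,7,1]
    - [0,0,0,-0.1,0,8.8,1]
    - [0,0,0,-0.1,0,9.5,1]
    - [0,0,0,-0.1,0,10,1]
    - [0,0,0,-0.1,0,10,1]

```text
time_s: 1.82
tcp_pos: [0.5141, -0.2202, 0.1305]
ee_rot: [[0.057, -0.998, -0.0], [-0.998, -0.057, -0.0], [0.0, 0.0, -1.0]]
wrist_force: [0.8, -0.3, 0.5]
gripper_width: 0.005
gripper_force: 0.0
```

```bash
python3 -c "
from h import *
go([.515-.0665*.092,-.218+.998*.092,.1295],183.8)"
```

```text
t1.8 tcp [ 0.5141 -0.2202  0.1305] F [ 0.8 -0.3  0.5] w 0.01 rv [ 0.   -0.   -0.01] cm [-9.42 -0.01  0.1 ]
```

>>> arm_command:
  deltas:
    - [0,0,-0.01,0,0,0.1,1]
    - [0,0,-0.01,-0.6,0,0.1,1]
    - [0,0,-0.01,-1.2,0,0.1,1]
    - [0,0,-0.01,-1.8,0,0.1,1]
    - [0,0,-0.01,-2.6,0,0.1,1]
    - [0,0,-0.01,-3.4,0,0.1,1]
    - [0,0,-0.01,-4.2,0,0.1,1]
    - [0,0,-0.01,-5,0,0.1,1]

```text
time_s: 2.48
tcp_pos: [0.512, -0.1686, 0.1303]
ee_rot: [[0.069, -0.998, 0.001], [-0.998, -0.069, -0.0], [0.001, -0.001, -1.0]]
wrist_force: [0.4, -4.6, 2.4]
gripper_width: 0.01
gripper_force: 1.9
```

```bash
python3 -c "
from h import *
go([.515-.0665*.092,-.218+.998*.092,.1295],183.8)"
```

```text
t2.5 tcp [ 0.512  -0.1686  0.1303] F [ 0.4 -4.6  2.4] w 0.01 rv [-0.001 -0.001  0.002] cm [-4.26  0.02  0.08]
```

Pushing with about 4.6 N, so the board is moving with the fingers. I'll drag it the rest of the way.

>>> arm_command:
  deltas:
    - [0,0,0,-0.8,0,0.05,1]
    - [0,0,0,-1.6,0,0.05,1]
    - [0,0,0,-2.4,0,0.05,1]
    - [0,0,0,-3.2,0,0.05,1]
    - [0,0,0,-3.8,0,0.05,1]
    - [0,0,0,-4.2,0,0.05,1]
    - [0,0,0,-4.2,0,0.05,1]

```text
time_s: 3.07
tcp_pos: [0.5083, -0.1264, 0.1288]
ee_rot: [[0.068, -0.998, -0.001], [-0.998, -0.068, 0.001], [-0.001, 0.001, -1.0]]
wrist_force: [-0.8, -0.0, -0.1]
gripper_width: 0.002
gripper_force: 0.0
```

>>> arm_command:
  deltas:
    - [0,0,0,0.2,0,-1,1]
    - [0,0,0,0.2,0,-4,1]
    - [0,0,0,0.2,0,-8,0]
    - [0,0,0,-2,0,-10,-1]
    - [0,0,0,-3.5,0,-10,-1]
    - [0,0,0,-3.5,0,-10,-1]
    - [0,0,0,-3.5,0,-10,-1]
    - [0,0,0,-3.5,0,-10,-1]

```text
time_s: 3.73
tcp_pos: [0.5058, -0.0928, 0.2285]
ee_rot: [[0.068, -0.998, -0.002], [-0.998, -0.068, 0.0], [-0.0, 0.002, -1.0]]
wrist_force: [-1.3, 0.0, -0.2]
gripper_width: 0.376
gripper_force: 0.0
```

```bash
python3 -c "
from h import *
go([.515-.0665*.12,-.218+.998*.12,.1075],183.8)
c=capture('scene');s=capture('side')
cv2.imwrite('pics/d.png',np.hstack([cv2.resize(c['pixels'][140:290,120:270],(400,400)),cv2.resize(s['pixels'][110:235,215:340],(400,400))]))"
```

```text
t3.7 tcp [ 0.5058 -0.0928  0.2285] F [-1.3  0.  -0.2] w 0.38 rv [0.002 0.    0.001] cm [ 0.56 -0.11 12.1 ]
```

View pics/d.png

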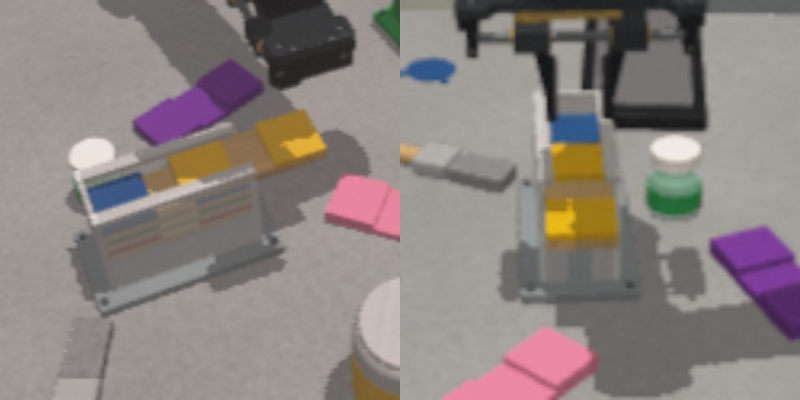

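```bash
python3 -c "
from h import *
import pickle
a,b=pickle.load(open('c.pkl','rb'))
D=np.array([.5149,-.2179]);y=-1.5042;R=np.array([[np.cos(y),-np.sin(y)],[np.sin(y),np.cos(y)]])
for c,l in((a,[(120+u*.375,140+v*.375) for u,v in[(302,110),(326,146)]]),(b,[(215+(u-400)*.3125,110+v*.3125) for u,v in[(545,226),(618,226)]])):
  for p in l:
    q=atz(c,p,.1155); print(q.round(4),(R.T@(q[:2]-D)*1e3).round(1))
go([.515-.0665*.12,-.218+.998*.12,.1075],183.8)"
```

```text
[ 0.4758 -0.0663  0.1155] [-153.9  -28.9]
[ 0.5318 -0.0586  0.1155] [-157.9   27.4]
[ 0.5343 -0.0702  0.1155] [-146.1   29.2]
[ 0.4732 -0.0723  0.1155] [-148.1  -31.9]
t3.8 tcp [ 0.5059 -0.0931  0.2283] F [ 0.1 -0.3  0.7] w 0.46 rv [0.002 0.    0.001] cm [ 0.52 -0.1  12.08]
```

>>> arm_command:
  deltas:
    - [0,0,0,0.8,-0.1,1,-1]
    - [0,0,0,0.8,-0.1,2,-1]
    - [0,0,0,0.8,-0.1,3,-1]
    - [0,0,0,0.8,-0.1,4,-1]
    - [0,0,0,0.8,-0.1,4,-1]
    - [0,0,0,0.8,-0.1,4,-1]
    - [0,0,0,0.8,-0.1,4,-1]
    - [0,0,0,0.8,-0.1,4,-1]

```text
time_s: 4.5
tcp_pos: [0.5083, -0.1005, 0.1896]
ee_rot: [[0.068, -0.998, 0.001], [-0.998, -0.068, -0.0], [0.0, -0.001, -1.0]]
wrist_force: [-0.3, -0.1, 0.0]
gripper_width: 0.982
gripper_force: 0.0
```

>>> arm_command:
  deltas:
    - [0,0,0,0,0,2,-1]
    - [0,0,0,0,0,4,-1]
    - [0,0,0,0,0,6,-1]
    - [0,0,0,0,0,7.5,-1]
    - [0,0,0,0,0,8,-1]
    - [0,0,0,0,0,8,-1]
    - [0,0,0,0,0,8,0.9]
    - [0,0,0,0,0,8,0.9]

```text
time_s: 5.17
tcp_pos: [0.5089, -0.1005, 0.1104]
ee_rot: [[0.068, -0.998, 0.003], [-0.998, -0.068, -0.0], [0.0, -0.003, -1.0]]
wrist_force: [0.3, -0.1, 0.2]
gripper_width: 0.92
gripper_force: 0.0
```

>>> arm_command:
  deltas:
    - [0,0,0,0,0,0,0.9]
    - [0,0,0,0,0,0,0.9]
    - [0,0,0,0,0,0,0.9]
    - [0,0,0,0,0,0,0.9]
    - [0,0,0,0,0,0,0.9]
    - [0,0,0,0,0,0,0.9]

```text
time_s: 5.67
tcp_pos: [0.5068, -0.1005, 0.1092]
ee_rot: [[0.067, -0.998, -0.002], [-0.998, -0.067, 0.0], [-0.0, 0.002, -1.0]]
wrist_force: [-4.0, 1.2, 4.0]
gripper_width: 0.685
gripper_force: 30.0
```

```bash
python3 -c "
from h import *
go([.515-.0665*.117,-.218+.998*.117,.1075],183.8)"
```

```text
t5.7 tcp [ 0.5068 -0.1005  0.1092] F [-4.   1.2  4. ] w 0.68 rv [0.002 0.    0.001] cm [ 0.08 -0.04  0.17]
```

>>> arm_command:
  deltas:
    - [0,0,0,-0.6,0.1,0,0.9]
    - [0,0,0,-1.5,0.1,0,0.9]
    - [0,0,0,-2.5,0.1,0,0.9]
    - [0,0,0,-3.5,0.1,0,0.9]
    - [0,0,0,-4.5,0.1,0,0.9]
    - [0,0,0,-5.5,0.1,0,0.9]
    - [0,0,0,-6.5,0.1,0,0.9]
    - [0,0,0,-7.2,0.1,0,0.9]

```text
time_s: 6.33
tcp_pos: [0.5023, -0.0271, 0.109]
ee_rot: [[0.068, -0.998, 0.001], [-0.998, -0.068, 0.001], [-0.001, -0.001, -1.0]]
wrist_force: [-0.4, 0.2, -2.0]
gripper_width: 0.683
gripper_force: 30.0
```

>>> arm_command:
  deltas:
    - [0,0,0,-1,0,0,0.9]
    - [0,0,0,-2,0,0,0.9]
    - [0,0,0,-3.5,0,0,0.9]
    - [0,0,0,-5,0,0,0.9]
    - [0,0,0,-5,0,-3,0.9]
    - [0,0,0,-5,0,-6,0.9]
    - [0,0,0,-5,0,-6,0.9]
    - [0,0,0,-5,0,-6,0.9]

```text
time_s: 7.0
tcp_pos: [0.4998, 0.0226, 0.1708]
ee_rot: [[0.069, -0.998, 0.005], [-0.998, -0.069, 0.002], [-0.002, -0.005, -1.0]]
wrist_force: [-1.1, -0.3, -1.7]
gripper_width: 0.69
gripper_force: 30.0
```

```bash
python3 -c "
from h import *
go([.515-.0665*.237,-.218+.998*.237,.17],183.8)
c=capture('scene');s=capture('side')
cv2.imwrite('pics/e.png',np.hstack([cv2.resize(c['pixels'][110:290,120:300],(400,400)),cv2.resize(s['pixels'][90:240,200:350],(400,400))]))"
```

```text
t7.0 tcp [0.4998 0.0226 0.1708] F [-1.1 -0.3 -1.7] w 0.69 rv [-0.005  0.002  0.003] cm [0.41 0.08 0.08]
```

View pics/e.png

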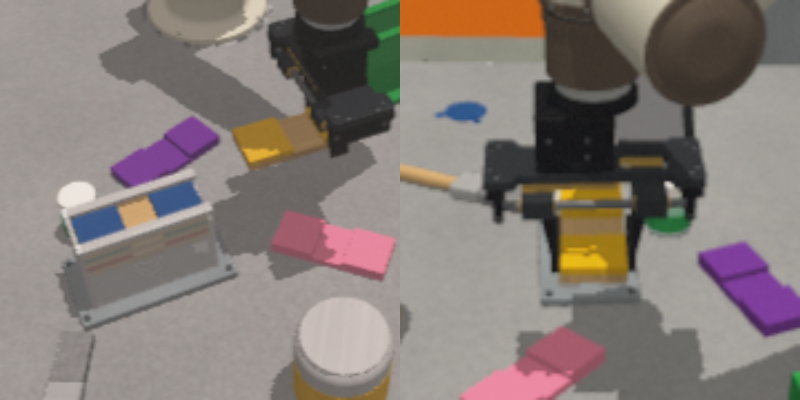

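>>> arm_command:
  deltas:
    - [0,0,0,0,0,-3,0.9]
    - [0,0,-0.12,-4,0,-3,0.9]
    - [0,0,-0.24,-8,0,-3,0.9]
    - [0,0,-0.36,-12,0,-3,0.9]
    - [0,0,-0.48,-16,0.5,-3,0.9]
    - [0,0,-0.6,-20,1,-3,0.9]
    - [0,0,-0.72,-24,1.5,-3,0.9]
    - [0,0,-0.84,-27,2,-3,0.9]

```text
time_s: 7.77
tcp_pos: [0.459, 0.2916, 0.1973]
ee_rot: [[0.793, -0.61, -0.002], [-0.61, -0.793, -0.001], [-0.001, 0.002, -1.0]]
wrist_force: [1.3, 0.5, -1.4]
gripper_width: 0.683
gripper_force: 30.0
```

```bash
python3 -c "
from h import *
go([.5001,.3140,.17],259.4)"
```

```text
t7.8 tcp [0.459  0.2916 0.1973] F [ 1.3  0.5 -1.4] w 0.68 rv [ 0.002  0.001 -0.471] cm [ 1.9  -4.29  2.72]
```

>>> arm_command:
  deltas:
    - [0,0,-0.12,0.5,-1.1,0,0.9]
    - [0,0,-0.24,1,-2.2,0,0.9]
    - [0,0,-0.36,1.4,-3.2,0,0.9]
    - [0,0,-0.475,1.9,-4.3,1,0.9]
    - [0,0,-0.475,1.9,-4.3,2.7,0.9]
    - [0,0,-0.475,1.9,-4.3,2.7,0.9]

```text
time_s: 8.27
tcp_pos: [0.4995, 0.3098, 0.1667]
ee_rot: [[0.982, -0.188, -0.008], [-0.188, -0.982, -0.006], [-0.007, 0.008, -1.0]]
wrist_force: [-1.0, -0.8, -1.7]
gripper_width: 0.689
gripper_force: 30.0
```

```bash
python3 -c "
from h import *
go([.5001,.3140,.057],259.4)
s=sense();T=np.array(s['tcp_pos']);Rt=np.array(s['ee_rot'])
D=np.array([.6259,.2905]);y=-.18466;R=np.array([[np.cos(y),-np.sin(y)],[np.sin(y),np.cos(y)]])
def Bd(x,yy,z): # board pt mm -> world, tool x = board +x, tool y = -board y? 
    return T+Rt@(np.array([x+38,-yy,-(z-9.7)])/1e3)
def W(x,yy,z): return [*(D+R@[x/1e3,yy/1e3]),z/1e3]
o=[]
for n,(u,v,w,h) in(('scene',(300,130,120,120)),('side',(160,200,160,160))):
  c=capture(n);k=400/w
  im=cv2.resize(c['pixels'][v:v+h,u:u+w],(400,400),interpolation=cv2.INTER_CUBIC)
  for pts,col in(([Bd(75,30,16),Bd(75,-30,16),Bd(-75,-30,16),Bd(-75,30,16)],(255,0,255)),([W(-95,-22,45),W(-95,22,45),W(60,22,45),W(60,-22,45)],(0,255,0)),([W(0,-52,92),W(0,52,92),W(60,52,92),W(60,-52,92)],(255,255,0))):
    cv2.polylines(im,[np.int32((proj(c,pts)-[u-.5,v-.5])*k)],True,col,1)
  o.append(im)
cv2.imwrite('pics/f.png',np.hstack(o))"
```

```text
t8.3 tcp [0.4995 0.3098 0.1667] F [-1.  -0.8 -1.7] w 0.69 rv [ 0.008  0.007 -0.004] cm [ 0.05 -0.5  10.96]
```

View pics/f.png

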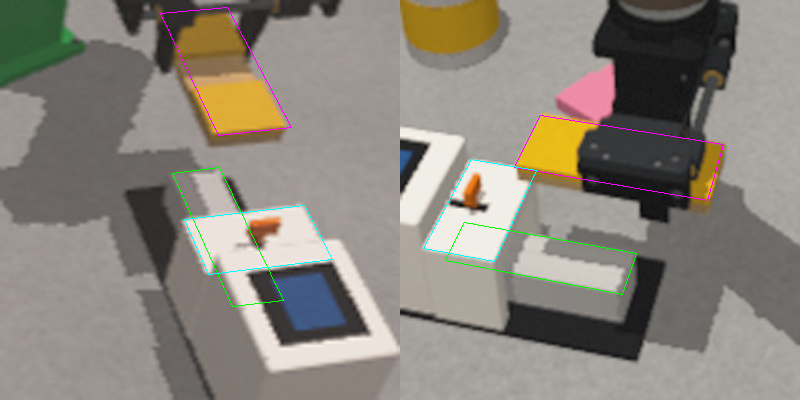

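>>> arm_command:
  deltas:
    - [0.008,0.007,-0.004,0,-0.5,2,0.9]
    - [0.008,0.007,-0.004,0,-0.5,5,0.9]
    - [0.008,0.007,-0.004,0,-0.5,8,0.9]
    - [0.008,0.007,-0.004,0,-0.5,9,0.9]
    - [0.008,0.007,-0.004,0,-0.5,9,0.9]
    - [0.008,0.007,-0.004,0,-0.5,9,0.9]
    - [0.008,0.007,-0.004,0,-0.5,9,0.9]

```text
time_s: 8.95
tcp_pos: [0.5039, 0.3173, 0.0843]
ee_rot: [[0.983, -0.182, 0.012], [-0.182, -0.983, 0.009], [0.01, -0.011, -1.0]]
wrist_force: [-0.8, 0.4, -0.5]
gripper_width: 0.685
gripper_force: 30.0
```

```bash
python3 -c "
from h import *
cs=[capture('scene'),capture('side')]
go([.5001,.3140,.057],259.4)
s=sense();T=np.array(s['tcp_pos']);Rt=np.array(s['ee_rot'])
D=np.array([.6259,.2905]);y=-.18466;R=np.array([[np.cos(y),-np.sin(y)],[np.sin(y),np.cos(y)]])
def Bd(x,yy,z): return T+Rt@(np.array([x+38,-yy,-(z-9.7)])/1e3)
def W(x,yy,z): return [*(D+R@[x/1e3,yy/1e3]),z/1e3]
o=[]
for c,(u,v,w,h) in zip(cs,((320,150,80,80),(190,245,100,100))):
  k=400/w
  im=cv2.resize(c['pixels'][v:v+h,u:u+w],(400,400),interpolation=cv2.INTER_CUBIC)
  for pts,col in(([Bd(75,30,16),Bd(75,-30,16),Bd(-75,-30,16),Bd(-75,30,16)],(255,0,255)),([W(-95,-22,45),W(-95,22,45),W(0,22,45),W(0,-22,45)],(0,255,0)),([W(0,-52,92),W(0,52,92),W(60,52,92),W(60,-52,92)],(255,255,0))):
    cv2.polylines(im,[np.int32((proj(c,pts)-[u-.5,v-.5])*k)],True,col,1)
  o.append(im)
cv2.imwrite('pics/g.png',np.hstack(o))"
```

```text
t9.1 tcp [0.5037 0.3172 0.0843] F [-0.3 -0.5 -1.3] w 0.69 rv [-0.011 -0.009  0.002] cm [-0.32  0.41  2.72]
```

View pics/g.png

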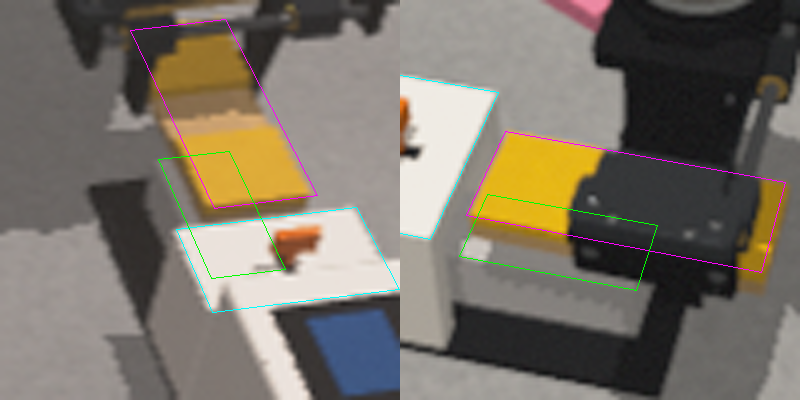

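```bash
python3 -c "
from h import *
c=capture('wrist')
go([.5001,.3140,.057],259.4)
s=sense();T=np.array(s['tcp_pos']);Rt=np.array(s['ee_rot'])
D=np.array([.6259,.2905]);y=-.18466;R=np.array([[np.cos(y),-np.sin(y)],[np.sin(y),np.cos(y)]])
def Bd(x,yy,z): return T+Rt@(np.array([x+38,-yy,-(z-9.7)])/1e3)
def W(x,yy,z): return [*(D+R@[x/1e3,yy/1e3]),z/1e3]
im=cv2.resize(c['pixels'],(800,600))
for pts,col in(([Bd(75,30,16),Bd(75,-30,16),Bd(-75,-30,16),Bd(-75,30,16)],(255,0,255)),([W(-95,-22,45),W(-95,22,45),W(0,22,45),W(0,-22,45)],(0,255,0)),([W(0,-52,92),W(0,52,92),W(60,52,92),W(60,-52,92)],(255,0,0))):
    cv2.polylines(im,[np.int32((proj(c,pts)+.5)*1.5625)],True,col,1)
cv2.imwrite('pics/h.png',im)
import pickle;pickle.dump((c,T,Rt),open('w2.pkl','wb'))"
```

```text
t9.1 tcp [0.5035 0.317  0.0841] F [-0.2 -0.  -1. ] w 0.68 rv [-0.011 -0.009  0.001] cm [-0.3   0.39  2.7 ]
```

View pics/h.png

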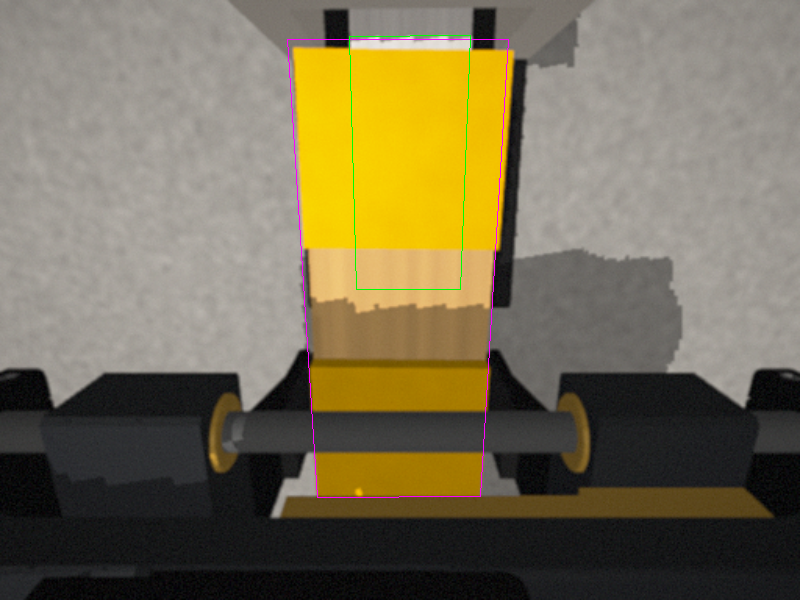

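```bash
python3 -c "
from h import *
import pickle
c,T,Rt=pickle.load(open('w2.pkl','rb'))
D=np.array([.6259,.2905]);y=-.18466;R=np.array([[np.cos(y),-np.sin(y)],[np.sin(y),np.cos(y)]])
f=lambda n,u,v,z:print(n,(R.T@(atz(c,(u/1.5625-.5,v/1.5625-.5),z)[:2]-D)*1e3).round(1))
f('bedL',349,38,.045);f('bedR',472,38,.045)
for u,v in((294,48),(514,50),(304,249),(499,250),(309,360),(490,360)): f('board',u,v,T[2]+.0063)
f('tcp',0,0,0);print((R.T@(T[:2]-D)*1e3).round(1))
"
```

```text
bedL [-0.5 22.1]
bedR [ -0.7 -22.5]
board [-14.1  32.4]
board [-14.7 -28.2]
board [-70.  33.]
board [-70.2 -27.6]
board [-107.5   33.5]
board [-107.2  -26.9]
tcp [ 26.  182.6]
[-125.2    3.6]
```

The wrist picture shows the board's leading edge at (294–514, 48) and the bed edges at x = 349 and 472, y = 38. The board is about 3 mm off the bed's centre line and 0.7° skewed, so I'll correct that and lower it.

>>> arm_command:
  deltas:
    - [-0.01,-0.008,-0.013,0,0.28,0.5,0.9]
    - [-0.01,-0.008,-0.013,0,0.28,1.3,0.9]
    - [-0.01,-0.008,-0.013,0,0.28,2.2,0.9]
    - [-0.01,-0.008,-0.013,0,0.28,2.6,0.9]
    - [-0.01,-0.008,-0.013,0,0.28,2.6,0.9]
    - [-0.01,-0.008,-0.013,0,0.28,2.6,0.9]

```text
time_s: 9.6
tcp_pos: [0.5022, 0.3135, 0.0555]
ee_rot: [[0.985, -0.17, -0.002], [-0.17, -0.985, -0.003], [-0.001, 0.003, -1.0]]
wrist_force: [-0.1, 0.3, -1.8]
gripper_width: 0.683
gripper_force: 30.0
```

```bash
cat >> h.py <<'E'
def rd():
    D=np.array([.6259,.2905]);y=-.18466;R=np.array([[np.cos(y),-np.sin(y)],[np.sin(y),np.cos(y)]])
    s=sense(); print("reader xy mm",(R.T@(np.array(s["tcp_pos"])[:2]-D)*1e3).round(1),"F along",(R.T@np.array(s["wrist_force"])[:2]).round(1)); go([.5001,.3140,.056],260.1)
E
python3 -c "
from h import *
rd();c=capture('side');rd()"
```

```text
reader xy mm [-1.258e+02 -1.000e-01] F along [-0.2  0.3]
t9.6 tcp [0.5022 0.3135 0.0555] F [-0.1  0.3 -1.8] w 0.68 rv [0.003 0.001 0.002] cm [-0.22 -0.01 -0.05]
reader xy mm [-1.257e+02  1.000e-01] F along [0.4 0.2]
t9.7 tcp [0.5024 0.3136 0.0558] F [ 0.4  0.1 -1.8] w 0.69 rv [0.002 0.001 0.002] cm [-0.23  0.   -0.02]
```

>>> arm_command:
  deltas:
    - [0,0,0,0.6,0.01,0,0.9]
    - [0,0,0,1.4,0.02,0,0.9]
    - [0,0,0,2.2,0.03,0,0.9]
    - [0,0,0,3.0,0.04,0,0.9]
    - [0,0,0,3.8,0.05,0,0.9]
    - [0,0,0,4.6,0.06,0,0.9]
    - [0,0,0,5.2,0.07,0,0.9]
    - [0,0,0,5.2,0.07,0,0.9]

```text
time_s: 10.32
tcp_pos: [0.5547, 0.3039, 0.0559]
ee_rot: [[0.985, -0.171, -0.001], [-0.171, -0.985, -0.002], [-0.001, 0.002, -1.0]]
wrist_force: [-0.7, -0.2, -0.8]
gripper_width: 0.683
gripper_force: 30.0
```

```bash
python3 -c "
from h import *
rd()"
```

```text
reader xy mm [-72.5   0.1] F along [-0.6 -0.4]
t10.3 tcp [0.5547 0.3039 0.0559] F [-0.7 -0.2 -0.8] w 0.68 rv [0.002 0.001 0.001] cm [-5.55 -0.06 -0.01]
```

>>> arm_command:
  deltas:
    - [0,0,0,0.3,0,0,0.9]
    - [0,0,0,0.6,0.01,0,0.9]
    - [0,0,0,0.8,0.01,0,0.9]
    - [0,0,0,0.9,0.01,0,0.9]
    - [0,0,0,1.0,0.01,0,0.9]

```text
time_s: 10.73
tcp_pos: [0.5629, 0.3022, 0.0559]
ee_rot: [[0.985, -0.17, -0.002], [-0.17, -0.985, -0.002], [-0.002, 0.003, -1.0]]
wrist_force: [-3.2, 1.7, -0.5]
gripper_width: 0.683
gripper_force: 30.0
```

>>> arm_command:
  deltas:
    - [0,0,0,0.1,0,0,0.9]
    - [0,0,0,0.2,0,0,0.9]
    - [0,0,0,0.3,0,0,0.9]

```text
time_s: 10.98
tcp_pos: [0.5661, 0.3016, 0.0559]
ee_rot: [[0.985, -0.17, -0.002], [-0.17, -0.985, -0.002], [-0.001, 0.003, -1.0]]
wrist_force: [-3.0, 0.4, -0.2]
gripper_width: 0.687
gripper_force: 30.0
```

```bash
python3 -c "
from h import *
rd()"
```

```text
reader xy mm [-60.8  -0. ] F along [-3.  -0.1]
t11.0 tcp [0.5661 0.3016 0.0559] F [-3.   0.4 -0.2] w 0.69 rv [0.003 0.001 0.002] cm [-6.71 -0.1   0.  ]
```

Still only the carriage's 3 N of friction, so it isn't on the stop yet. I'll push further in small steps.

>>> arm_command:
  deltas:
    - [0,0,0,0.1,0,0,0.9]
    - [0,0,0,0.2,0,0,0.9]
    - [0,0,0,0.25,0,0,0.9]
    - [0,0,0,0.25,0,0,0.9]

```text
time_s: 11.32
tcp_pos: [0.5664, 0.3015, 0.0559]
ee_rot: [[0.985, -0.17, -0.006], [-0.17, -0.985, -0.003], [-0.005, 0.004, -1.0]]
wrist_force: [-8.7, 3.2, 2.2]
gripper_width: 0.69
gripper_force: 30.0
```

```bash
python3 -c "
from h import *
rd()"
```

```text
reader xy mm [-60.5  -0.1] F along [-9.2  1.5]
t11.3 tcp [0.5664 0.3015 0.0559] F [-8.7  3.2  2.2] w 0.69 rv [0.004 0.005 0.002] cm [-6.75 -0.1   0.02]
```

>>> arm_command:
  deltas:
    - [0,0,0,0.1,0,0,0.9]
    - [0,0,0,0.15,0,0,0.9]
    - [0,0,0,0.15,0,0,0.9]

```text
time_s: 11.57
tcp_pos: [0.5665, 0.3015, 0.0559]
ee_rot: [[0.985, -0.17, -0.008], [-0.17, -0.985, -0.003], [-0.007, 0.005, -1.0]]
wrist_force: [-15.1, 4.7, 5.3]
gripper_width: 0.687
gripper_force: 30.0
```

```bash
python3 -c "
from h import *
rd()"
```

```text
reader xy mm [-60.4  -0.1] F along [-15.7   1.8]
t11.6 tcp [0.5665 0.3015 0.0559] F [-15.1   4.7   5.3] w 0.69 rv [0.005 0.007 0.002] cm [-6.75 -0.1   0.03]
```

>>> arm_command:
  deltas:
    - [0,0,0,-0.2,0,0.03,0.9]
    - [0,0,0,-0.33,0,0.06,0.9]
    - [0,0,0,-0.33,0,0.06,0]
    - [0,0,0,-0.33,0,0.06,-1]
    - [0,0,0,-0.33,0,0.06,-1]
    - [0,0,0,-0.33,0,0.06,-1]
    - [0,0,0,-0.33,0,0.06,-1]
    - [0,0,0,-0.33,0,0.06,-1]

```text
time_s: 12.23
tcp_pos: [0.5676, 0.3017, 0.0556]
ee_rot: [[0.985, -0.17, -0.0], [-0.17, -0.985, -0.001], [-0.0, 0.001, -1.0]]
wrist_force: [0.2, 0.8, -0.6]
gripper_width: 0.958
gripper_force: 0.0
```

>>> arm_command:
  deltas:
    - [0,0,0,0,0,-0.5,-1]
    - [0,0,0,0,0,-2,-1]
    - [0,0,0,0,0,-4,-1]
    - [0,0,0,0,0,-7,-1]
    - [0,0,0,-3,0,-10,-1]
    - [0,0,0,-6,0,-13,-1]
    - [0,0,0,-9,0,-13,-1]
    - [0,0,0,-12,0,-13,-1]

```text
time_s: 12.9
tcp_pos: [0.4488, 0.3233, 0.1886]
ee_rot: [[0.985, -0.17, 0.003], [-0.17, -0.985, 0.003], [0.002, -0.003, -1.0]]
wrist_force: [-0.0, -0.2, -0.5]
gripper_width: 0.998
gripper_force: 0.0
```

```bash
python3 -c "
from h import *
rd()
c=capture('scene');s=capture('side')
cv2.imwrite('pics/z.png',np.hstack([cv2.resize(c['pixels'][130:250,300:420],(400,400),interpolation=cv2.INTER_CUBIC),cv2.resize(s['pixels'][230:350,160:280],(400,400),interpolation=cv2.INTER_CUBIC)]))
D=np.array([.6259,.2905]);y=-.18466;R=np.array([[np.cos(y),-np.sin(y)],[np.sin(y),np.cos(y)]])
W=lambda x,yy,z:[*(D+R@[x/1e3,yy/1e3]),z/1e3]
P=[W(-100,30,61),W(-100,-30,61),W(-45,30,61)]
print((proj(c,P)-[300,130])*400/120,(proj(s,P)-[160,230])*400/120+[400,0])"
```

```text
reader xy mm [-180.1   -0.2] F along [ 0.  -0.2]
t12.9 tcp [0.4488 0.3233 0.1886] F [-0.  -0.2 -0.5] w 1.00 rv [-0.003 -0.002  0.001] cm [ 5.18  0.09 13.27]
[[228.08163347 148.70652889]
 [163.77862532 155.97437489]
 [249.8433671  192.89691707]] [[698.93292818 284.75374328]
 [723.47007811 211.00392335]
 [611.41790709 268.07493222]]
```

View pics/z.png

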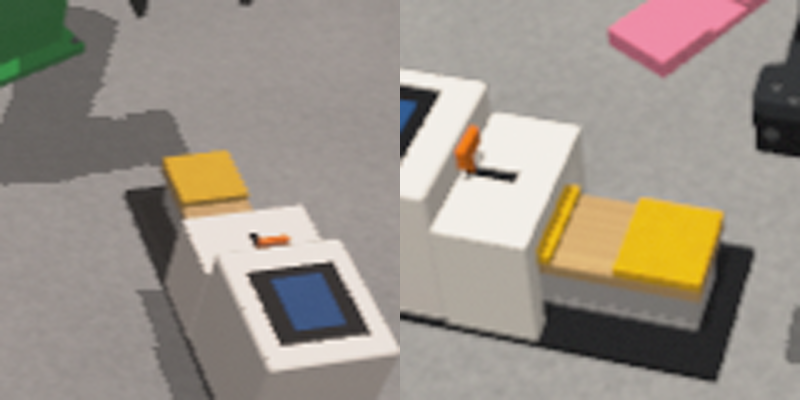

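The board lies flat on the bed with its groove up. Its near end is at the predicted place: the side-view corners are near (700,285) and (723,210). The carriage flag has moved to the far end of its slot and the gripper is clear, so I'm handing in.

```bash
python3 -c "
from h import *
print(finish_job())"
```

```text
the job is handed in; nothing more can be done
None
```

I slid the yellow board out of the dispenser and pushed it, groove side up, into the reader until the carriage hit its hard stop, then released it. The blue board rose to the top, and I handed the job in at about 13 s.

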